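# Pack the coverslipping tray with the closed containers

## Robot

A 6-joint arm with a two-finger parallel gripper is mounted at the origin on the work surface. World frame = base frame: x ahead of the robot, y to its left, z up, the work surface at z = 0. Lengths are in mm, angles in rad, forces in N, time in s.
With the tool pointing down it reaches from about 300 to 775 mm from the base axis. Payload 14.6 kg.
Tool frame: the origin (TCP) lies on the centre line of the jaws, within the pads' length; the fingertips stand 22 mm ahead of it and the grasp point (between the pads) lies 3 mm ahead of it (manip.tcp_to_tips is the distance from the TCP to the fingertips, in mm); z points along the fingers, y is the direction in which the jaws open and shut (so a half turn about z gives the same grasp; the last joint's range is limited). The gripper opens to 94 mm and grips with 3 to 60 N. Pads are 16 mm wide; open, the fingers measure 119 mm over their backs; the gripper's body (75 mm by 177 mm) begins 78 mm behind the grasp point.
Start: joints at [-1.282, 0.3, 1.521, -0, 1.321, -0.067], TCP at [191.58, -515.545, 227.446] pointing down, gripper open.
Joint ranges: [-3.03, 3.03], [-0.79, 2.21], [0.23, 2.52], [-1.04, 4.18], [0, 3.07], [-2.55, 2.55]. Speed limits (rad/s): [2.22, 2.22, 2.57, 3.14, 3.14, 3.14].

## Interface

Orientations are given as [roll, pitch, yaw] about the fixed x, y, z axes, in that order (R = Rz(yaw) Ry(pitch) Rx(roll)).
In Python, from cell import manip, vision, workorder gives the robot as it stands.
- The arm moves only by the tool carry_out, never from a script. Its argument "deltas" is a list of rows, each a list of 3 entries, a list of its own where there are three numbers: the shift along the tool's x, y, z in cm, then the turn about the tool's z in degrees, then the opening, from 0 (shut) to 1 (fully open). A call has 1 to 20 rows; each row shifts and turns the commanded pose from where the row before left it, along the tool's axes as they then stand; what a row does not reach is not made up. A row lasts 1/12 s, in which the tool goes at most 41.7 mm and 7.16 degrees, less where a joint would pass 70% of its speed; a pose out of reach is approached as far as the arm can. A call with a gripper value outside its range is refused whole. The fingers move at their own pace and stop on an object; "grip_force" is the grip in N (left out, the last holds). Time passes only in rows, so rows that do not move let the fingers close. It gives the time, the measured TCP pose, the force and the opening at its end, in the units of the state.
- manip.read_state(): the state, without advancing time (a new reading comes with each control period).
- vision.camera(name): name is "scene" or "top"; returns (picture, depth): 400x640x3 uint8, red, green, blue; 400x640 float32, mm along the optical axis (not along the pixel's ray), 0 where there is no reading.
- vision.calibration(name): a dict with "mtx" (3x3 intrinsics, pixels), "distortion" ([k1, k2, p1, p2, k3] as OpenCV has them; the pictures are not rectified), "eye" and "orientation" of the camera in the world. Camera axes: x right, y down, z forward; pixel columns grow to the right and rows downward; lengths in mm; the calibration is good to about 2 mm. A picture is of the moment at which its call begins. calibration takes no time and is no camera call.
- workorder.sign_off(): hands the job in, once; it reports no verdict.
The state is a dict: "clock": time; "joints": joint angles; "qd": joint speeds; "effort": joint torques, N m; "eef_pos": TCP position; "eef_rot": TCP orientation; "wrist_force": force on the tool from outside, world axes, zero at the start; "moment": the same for the moment, N m; "finger_gap": finger opening in mm.
Only numpy, scipy, OpenCV 4.12 (cv2) and the standard library are available. Lean on these libraries where they do the work, as an engineer would, in place of code of your own. Each camera call takes 0.05 s, during which the arm holds its last target.

## Task

Pack the carrying tray for the coverslipper: stand the capped bottle, the dropper bottle, the lidded jar and the coverslip box upright in the tray, each seated flat in the well shaped for it. Only closed containers travel, so leave the uncapped bottle and the jar without a lid standing where they are. Set things down, do not drop them.

Things in the scene. Friction and masses are not known exactly. Their poses are not given: they have to be found in the camera images.
- bottle_center (a point): The capped bottle: a round white plastic bottle with paper label, 52 mm diameter up to 54 mm high, a tapered shoulder above that and a grey ribbed screw cap 34 mm across; 80 mm tall overall, about 130 g. Stands upright on the bench. This point is on its axis, half-way up (40 mm above its underside); z axis up.
- dropper_center (a point): The dropper bottle: a slim round white plastic bottle, 32 mm diameter up to 50 mm high, with a grey cap that tapers to a narrow point; 84 mm tall overall, about 50 g. Stands upright on the bench. This point is on its axis, half-way up (42 mm above its underside); z axis up.
- jar_center (a point): The lidded jar: a square white plastic slide-staining jar, 44 x 44 mm, closed with a flat grey lid flush with its sides (the top 12 mm); 66 mm tall overall, about 120 g. Stands upright on the bench. This point is at its centre, half-way up (33 mm above its underside); x and y axes are square to its sides, z up.
- box_center (a point): The coverslip box: an upright oblong white box with grey lid, 34 mm along its x axis, 62 mm along its y axis, 56 mm tall, about 80 g. Stands upright on the bench. This point is at its centre, half-way up (28 mm above its underside); z axis up.
- open_bottle_center (a point): The uncapped bottle, which stays: the same round white bottle, 52 mm diameter, but with a bare open neck 26 mm across in place of the cap; 78 mm tall. This point is on its axis, half-way up (39 mm above its underside).
- open_jar_center (a point): The jar without a lid, which stays: the same square white jar, 44 x 44 mm, open-topped and empty (thin walls and the inside can be seen from above); 60 mm tall. This point is at its centre, half-way up (30 mm above its underside).
- well_bottle: White block 91 x 91 x 11 mm, one of four fixed in a row (along its y) in the grey carrying tray; free room beyond its +x and -x sides. Origin: centre of its underside, 4 mm above the bench; its top is at 15 mm, level with the tray's rim. In it a large round well 68 mm across, 8 mm deep, centred, its floor 3 mm above the origin. For the capped bottle.
- well_dropper: White block 91 x 91 x 11 mm, one of four fixed in a row (along its y) in the grey carrying tray; free room beyond its +x and -x sides. Origin: centre of its underside, 4 mm above the bench; its top is at 15 mm, level with the tray's rim. In it a small round well 48 mm across, 8 mm deep, centred, its floor 3 mm above the origin. For the dropper bottle.
- well_jar: White block 91 x 91 x 11 mm, one of four fixed in a row (along its y) in the grey carrying tray; free room beyond its +x and -x sides. Origin: centre of its underside, 4 mm above the bench; its top is at 15 mm, level with the tray's rim. In it a square well 60 x 60 mm, 8 mm deep, centred, its floor 3 mm above the origin. For the lidded jar, sides parallel.
- well_box: White block 91 x 91 x 11 mm, one of four fixed in a row (along its y) in the grey carrying tray; free room beyond its +x and -x sides. Origin: centre of its underside, 4 mm above the bench; its top is at 15 mm, level with the tray's rim. In it an oblong well 50 mm in x, 78 mm in y, 8 mm deep, centred, its floor 3 mm above the origin. For the coverslip box, its 62 mm side along y.
Not all that is in view belongs to the job. Leave any blue or orange look-alike of the part that bears bottle_center alone.

How it is judged:
By the outcome, as a careful person would: the job done as asked, in the order asked, and still so for the second after the job is handed in, with the robot touching nothing.
It also fails if it takes over 106 s, if anything falls off the work surface, if the arm or the gripper's body presses on something with over 40 N, if the wrist force passes 120 N, or if a joint passes its speed limit or range.

## Working session

There is one attempt and no reset: what is moved stays moved. The work goes in short steps, Python scripts to look and compute and a tool call to move; the robot and the scene stay as the last step left them, time stands still between calls to the robot, and variables do not carry over. Pictures are saved under pics/ and viewed, and the job is handed in when it is done.

Besides the shell and the picture viewer there is one more tool, called as name(argument=value, ...), one argument or row to a line, values as JSON. carry_out: Moves the arm, as the interface text tells. Its arguments: {"type":"object","properties":{"deltas":{"type":"array","items":{"type":"array"}},"grip_force":{"type":"number"}},"required":["deltas"]}

```bash
mkdir -p pics; ls; python3 - <<'E'
from cell import manip, vision, workorder
import cv2,numpy as np
print(manip.read_state())
for n in ["scene","top"]:
    im,d=vision.camera(n); cv2.imwrite(f"pics/{n}0.png",im[:,:,::-1]); np.savez(f"{n}0.npz",im=im,d=d)
    print(n,vision.calibration(n),d.min(),d.max())
E
```

```text
pics
{'clock': 0.0, 'joints': array([-1.28157734e+00,  3.00463166e-01,  1.52154364e+00,  4.05465382e-06,
        1.32071699e+00, -6.66045806e-02]), 'qd': array([-0.00035386,  0.00155106, -0.00048509,  0.0004457 , -0.00083063,
       -0.00014759]), 'effort': array([ 1.71175066e-04, -5.31809986e+01, -3.52742887e+01,  7.08244415e-02,
        2.43518804e-02, -6.75940259e-05]), 'eef_pos': array([ 191.53027911, -515.33146165,  226.90651284]), 'eef_rot': array([-3.14046428e+00, -7.92022082e-05,  3.55822518e-01]), 'wrist_force': array([-0.56588763, -0.26719171, -0.53033653]), 'moment': array([0.00498661, 0.01264363, 0.01941788]), 'finger_gap': 94.00276243904236}
scene {'mtx': array([[411.23493465,   0.        , 320.01976334],
       [  0.        , 411.23493465, 203.1690753 ],
       [  0.        ,   0.        ,   1.        ]]), 'distortion': array([-0.06761778,  0.        ,  0.        ,  0.        ,  0.        ]), 'eye': array([ 832.88711841, -467.958164  ,  701.84838522]), 'orientation': array([-2.42710289e+00, -2.28795361e-04,  6.18743150e-01])} 0.0 3352.4038
top {'mtx': array([[452.41663207,   0.        , 318.3826844 ],
       [  0.        , 452.41663207, 198.27152793],
       [  0.        ,   0.        ,   1.        ]]), 'distortion': array([0.04426187, 0.        , 0.        , 0.        , 0.        ]), 'eye': array([ 419.57518587,  -14.40375093, 1186.12383904]), 'orientation': array([-3.05769153,  0.02731738, -1.54806032])} 0.0 2069.7827
```

View pics/scene0.png

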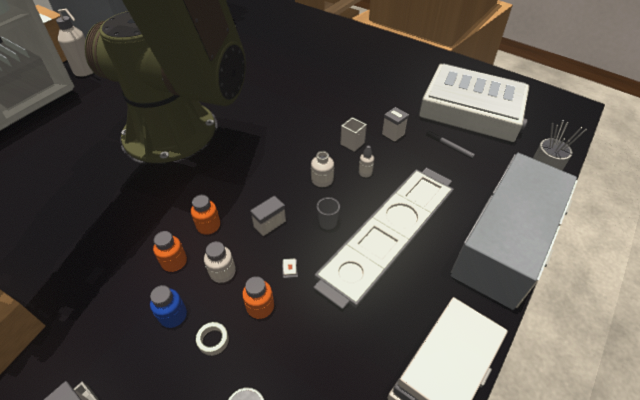

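View pics/top0.png

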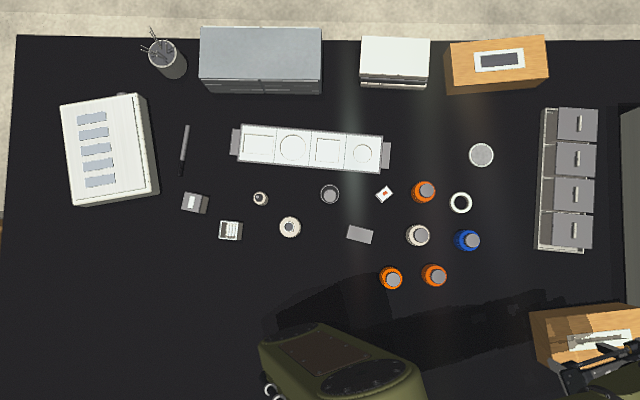

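```bash
python3 - <<'E'
import cv2,numpy as np
t=np.load("top0.npz")["im"][:,:,::-1]; s=np.load("scene0.npz")["im"][:,:,::-1]
cv2.imwrite("pics/t1.png",cv2.resize(t[115:295,170:400],None,fx=3.4,fy=3.2,interpolation=cv2.INTER_CUBIC))
cv2.imwrite("pics/t2.png",cv2.resize(t[165:295,330:500],None,fx=4,fy=4,interpolation=cv2.INTER_CUBIC))
cv2.imwrite("pics/s1.png",cv2.resize(s[95:310,240:460],None,fx=2.7,fy=2.7,interpolation=cv2.INTER_CUBIC))
E
```

```text
(no output)
```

View pics/t1.png

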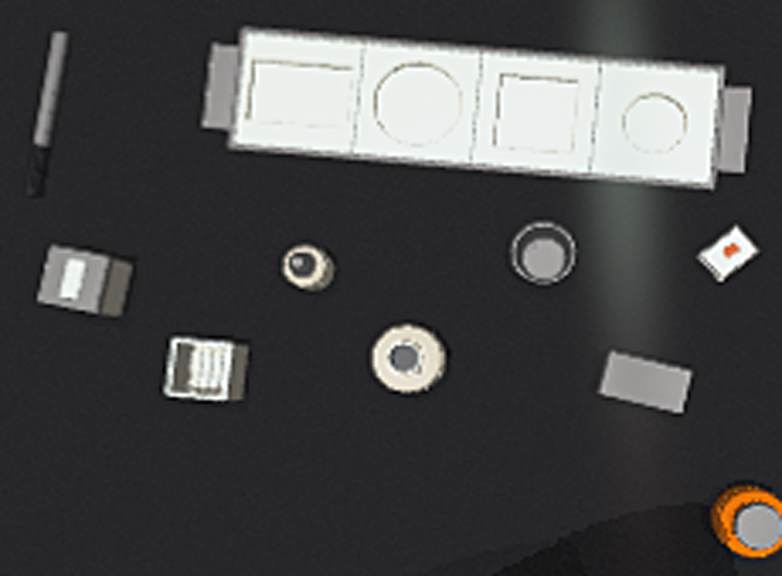

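View pics/t2.png

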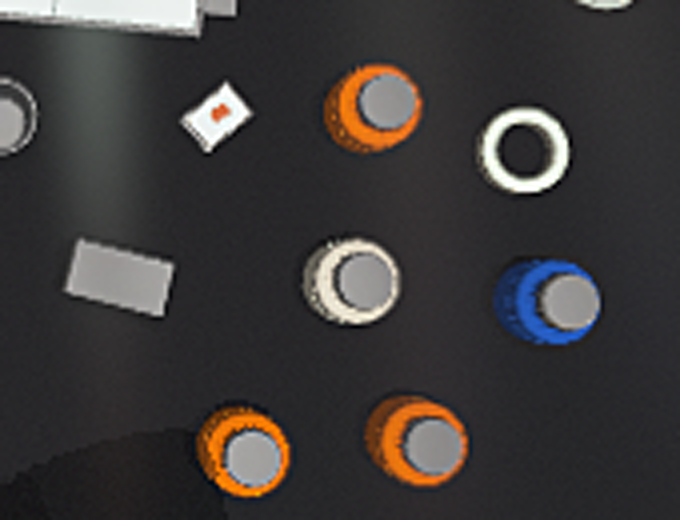

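View pics/s1.png

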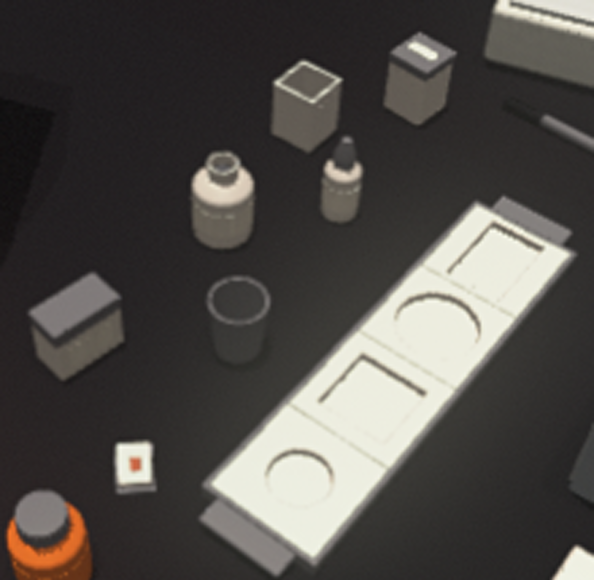

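```bash
cat > h.py <<'E'
import cv2,numpy as np
from scipy.spatial.transform import Rotation as R
from cell import vision
def cal(n):
    c=vision.calibration(n); return c["mtx"],c["distortion"],c["eye"],R.from_euler("xyz",c["orientation"]).as_matrix()
def rays(n,px):
    K,D,e,M=cal(n); p=cv2.undistortPoints(np.asarray(px,float).reshape(-1,1,2),K,D).reshape(-1,2)
    return e,np.c_[p,np.ones(len(p))]@M.T
def plane(n,px,z):
    e,r=rays(n,px); return e+r*((z-e[2])/r[:,2:3])
def cloud(n,d):
    v,u=np.mgrid[0:400,0:640]; e,r=rays(n,np.c_[u.ravel(),v.ravel()])
    P=(e+r*d.reshape(-1,1)).reshape(400,640,3); P[d<=0]=np.nan; return P
def tri(pt,ps):
    e1,r1=rays("top",[pt]);e2,r2=rays("scene",[ps]);a=r1[0]/np.linalg.norm(r1);b=r2[0]/np.linalg.norm(r2)
    s=np.linalg.lstsq(np.c_[a,-b],e2-e1,rcond=None)[0]; p=e1+a*s[0];q=e2+b*s[1]; return (p+q)/2,np.linalg.norm(p-q)
E
python3 - <<'E'
from h import *
for n in ["top","scene"]:
    f=np.load(n+"0.npz"); P=cloud(n,f["d"]); np.save(n+"P.npy",P)
    z=P[...,2]; b=(abs(P[...,0]-450)<250)&(abs(P[...,1])<400)
    print(n,"bench z",np.nanmedian(z[b]))
    m=((z>8)&b&(z<120)).astype(np.uint8)
    k,l,st,c=cv2.connectedComponentsWithStats(m)
    for i in range(1,k):
        if st[i,4]<60: continue
        q=P[l==i]; zt=np.percentile(q[:,2],95); t=q[q[:,2]>zt-4]
        print(st[i],"ztop %.1f"%zt,"xy",np.round(t[:,:2].mean(0),1),"ext",np.round(np.ptp(q[:,:2],axis=0)))
E
```

```text
top bench z 1.0018761919641292
[177 127  12  50 189] ztop 15.3 xy [625.4 382.4] ext [131.  24.]
[ 230  128  161   46 4219] ztop 18.3 xy [645.4  24. ] ext [114. 420.]
[469 143  14  25 268] ztop 17.8 xy [ 640.6 -385.8] ext [62. 34.]
[411 182  24  21 395] ztop 82.4 xy [ 536.8 -243.9] ext [49. 51.]
[321 185  18  19 142] ztop 56.1 xy [525.4  -9.1] ext [46. 43.]
[375 187  18  15 129] ztop 16.5 xy [ 531.8 -150.7] ext [36. 44.]
[181 192  28  22 446] ztop 69.4 xy [497.6 335.2] ext [50. 52.]
[254 192  14  14 152] ztop 80.6 xy [511.6 168.6] ext [31. 29.]
[449 193  23  20 209] ztop 22.6 xy [ 513.6 -343.1] ext [49. 54.]
[280 217  21  21 352] ztop 76.8 xy [441.7  89.4] ext [50. 50.]
[219 221  24  19 227] ztop 61.3 xy [429.6 242.1] ext [46. 47.]
[346 225  28  19 360] ztop 59.2 xy [426.7 -85.6] ext [44. 67.]
[406 225  24  21 394] ztop 81.7 xy [ 428.  -231.6] ext [51. 51.]
[453 230  27  21 454] ztop 82.3 xy [ 418.8 -353.5] ext [50. 53.]
[421 264  25  22 422] ztop 82.1 xy [ 330.7 -271.9] ext [49. 50.]
[379 267  23  22 394] ztop 82.2 xy [ 320.5 -164.8] ext [50. 50.]
scene bench z 1.4315833522082926
[38
[... 339 characters left out ...]
] ztop 17.4 xy [644.9   4.4] ext [114. 425.]
[191 195  29  38 816] ztop 81.0 xy [ 320.3 -165.7] ext [52. 52.]
[251 196  35  39 850] ztop 58.1 xy [427.6 -85.6] ext [48. 68.]
[317 198  23  30 545] ztop 55.3 xy [526.8  -7.9] ext [46. 48.]
[154 231  33  40 944] ztop 81.8 xy [ 329.8 -271.5] ext [48. 52.]
[204 241  31  41 944] ztop 82.1 xy [ 427.3 -231.6] ext [51. 51.]
[283 259  14  18 190] ztop 14.8 xy [ 533.5 -149.4] ext [38. 43.]
[ 242  276   32   42 1004] ztop 81.9 xy [ 537.2 -244.6] ext [51. 53.]
[ 150  286   36   41 1083] ztop 81.6 xy [ 418.1 -353.6] ext [46. 52.]
[196 322  33  32 499] ztop 21.3 xy [ 513.9 -344.2] ext [54. 53.]
[230 388  34  12 304] ztop 17.1 xy [ 626.2 -380.3] ext [46. 34.]
```

```bash
python3 - <<'E'
from h import *
for n in ["top","scene"]:
    P=np.load(n+"P.npy"); X,Y,Z=P[...,0],P[...,1],P[...,2]
    def near(x,y,r): return np.hypot(X-x,Y-y)<r
    for nm,x,y,lo in [("box",427,-85.6,51),("jar",498,335,60)]:
        m=near(x,y,45)&(Z>lo); r=cv2.minAreaRect(P[m][:,:2].astype(np.float32)); print(n,nm,r, np.median(P[m][:,2]))
    for nm,x,y,zz in [("dropper",512,168,(10,55)),("bottle",428,-232,(10,55)),("cap",428,-232,(72,95)),("dropcap",512,168,(70,95))]:
        m=near(x,y,45)&(Z>zz[0])&(Z<zz[1]); print(n,nm,cv2.minEnclosingCircle(P[m][:,:2].astype(np.float32)),np.median(P[m][:,2]))
    m=near(645,10,300)&(Z>11)&(Z<19)&(X>570)&(X<730)&(Y>-180)&(Y<205)
    r=cv2.minAreaRect(P[m][:,:2].astype(np.float32)); print(n,"tray",r)
    m=near(645,10,220)&(Z>4)&(Z<11.5)&(X>570)&(X<730)
    k,l,st,c=cv2.connectedComponentsWithStats(m.astype(np.uint8))
    for i in range(1,k):
        if st[i,4]<80: continue
        q=P[l==i]; print(" well",st[i],np.round(q.mean(0),1),cv2.minAreaRect(q[:,:2].astype(np.float32)))
E
```

```text
top box ((426.3821716308594, -85.76074981689453), (62.01749801635742, 34.32133483886719), 77.25067901611328) 56.27220866893538
top jar ((497.2181701660156, 335.3101501464844), (47.5591926574707, 44.97060775756836), 79.84234619140625) 65.84067007784415
top dropper ((512.1746215820312, 167.54244995117188), 15.873438835144043) 50.13110510238732
top bottle ((428.0179748535156, -231.50616455078125), 25.946882247924805) 46.5015015345075
top cap ((427.9556579589844, -231.0740966796875), 17.082725524902344) 79.52398282996774
top dropcap ((512.2435302734375, 168.3670654296875), 8.355263710021973) 77.20057942919198
top tray ((646.2042236328125, 22.324508666992188), (372.03955078125, 101.3233871459961), 85.93258666992188)
 well [242 134  32  23 473] [658.6 183.8   7. ] ((654.8302001953125, 185.23597717285156), (83.7413330078125, 57.70341873168945), 86.41378021240234)
 well [279 134  29  28 453] [652.6  91.9   7.3] ((653.3177490234375, 93.25355529785156), (70.4305191040039, 67.12162780761719), 60.38535690307617)
 well [314 137  28  26 460] [ 6.459e+02 -2.000e-01  7.200e+00] ((647.499267578125, -
[... 856 characters left out ...]
tray ((645.3693237304688, 22.066390991210938), (372.1777648925781, 102.34541320800781), 85.64778137207031)
 well [406 178  35  29 525] [656.4 188.6   7.5] ((656.4754638671875, 187.67205810546875), (76.96739959716797, 49.14381790161133), 85.13634490966797)
 well [386 205  32  23 560] [649.5  95.8   7.3] ((649.552490234375, 95.69692993164062), (62.73987579345703, 64.54854583740234), 77.23088836669922)
 well [358 227  39  33 664] [642.5   3.3   7.3] ((642.3115234375, 2.6878814697265625), (58.858089447021484, 59.073856353759766), 85.83370971679688)
 well [338 262  25  20 373] [634.8 -88.1   7.6] ((634.7677612304688, -88.3034439086914), (44.240901947021484, 44.504756927490234), 81.24702453613281)
```

```bash
python3 - <<'E'
from h import *
for n in ["top","scene"]:
    im=np.load(n+"0.npz")["im"]; P=np.load(n+"P.npy"); X,Y,Z=P[...,0],P[...,1],P[...,2]
    m=((im.min(2)>190)&(X>570)&(X<730)&(Y>-180)&(Y<280)&(Z<25)).astype(np.uint8)
    cs,_=cv2.findContours(m,cv2.RETR_EXTERNAL,cv2.CHAIN_APPROX_NONE); c=max(cs,key=cv2.contourArea)
    q=plane(n,c.reshape(-1,2),15.5)[:,:2].astype(np.float32); r=cv2.minAreaRect(q);print(n,r,np.round(cv2.boxPoints(r),1).tolist())
    # hough-free well contours: dark edges inside
    lap=cv2.morphologyEx(cv2.cvtColor(im,cv2.COLOR_RGB2GRAY),cv2.MORPH_BLACKHAT,np.ones((5,5)))
    inner=cv2.erode(cv2.morphologyEx(m,cv2.MORPH_CLOSE,np.ones((7,7))),np.ones((5,5)))
    vv,uu=np.nonzero((lap>8)&(inner>0)); print(len(vv))
    w=plane(n,np.c_[uu,vv],15)[:,:2]; th=np.deg2rad(r[2]); a=np.array([np.cos(th),np.sin(th)]) if r[1][0]>r[1][1] else np.array([-np.sin(th),np.cos(th)])
    a=a*np.sign(a[1]); b=np.array([a[1],-a[0]]); c0=np.array(r[0])
    for k in (1.5,.5,-.5,-1.5):
        d=(w-c0)@np.c_[b,a]-[0,k*92]; s=d[(abs(d[:,1])<42)&(abs(d[:,0])<42)]
        print(k,"well centre guess",np.round(c0+k*91*a,1),"edges b",np.round(np.percentile(s[:,0],[3,97]),1),"a",np.round(np.percentile(s[:,1],[3,97]),1))
E
```

```text
top ((648.967529296875, 45.95991516113281), (366.5598449707031, 92.86325073242188), 85.96160125732422) [[589.7000122070312, -133.60000610351562], [682.4000244140625, -140.10000610351562], [708.2000122070312, 225.5], [615.5999755859375, 232.10000610351562]]
463
1.5 well centre guess [658.6 182.1] edges b [-26.7  26.6] a [-40.3  39.1]
0.5 well centre guess [652.2  91.3] edges b [-35.1  33.5] a [-33.8  34.1]
-0.5 well centre guess [6.458e+02 6.000e-01] edges b [-31.7  31.3] a [-31.1  30.5]
-1.5 well centre guess [639.4 -90.2] edges b [-24.5  23. ] a [-23.3  23.8]
scene ((647.3738403320312, 47.1898193359375), (366.15460205078125, 90.17967224121094), 85.78826141357422) [[589.0, -132.10000610351562], [678.9000244140625, -138.6999969482422], [705.7999877929688, 226.5], [615.9000244140625, 233.10000610351562]]
774
1.5 well centre guess [657.4 183.3] edges b [-26.8  25. ] a [-38.9  35.6]
0.5 well centre guess [650.7  92.6] edges b [-34.9  31.6] a [-12.3  34.1]
-0.5 well centre guess [644.    1.8] edges b [-31.9  28.5] a [-27.8  31.7]
-1.5 well centre guess [637.3 -88.9] edges b [-24.6  22.9] a [-15.9  24.4]
```

carry_out(
  deltas=[
    [[0,0,0],-6.55,0.8],
    [[0,0,0],-6.55,0.8],
    [[0,0,0],-6.55,0.8],
    [[0,0,0],-6.55,0.8],
    [[0,0,0],-6.55,0.8],
    [[0,0,0],-6.55,0.8],
    [[0,0,0],-6.55,0.8],
    [[0,0,0],-6.55,0.8],
    [[0,0,0],-6.55,0.8],
    [[0,0,0],-6.55,0.8],
    [[3,2.15,0],0,0.8],
    [[3,2.15,0],0,0.8],
    [[3,2.15,0],0,0.8],
    [[3,2.15,0],0,0.8],
    [[3,2.15,0],0,0.8],
    [[3,2.15,0],0,0.8],
    [[3,2.15,0],0,0.8],
    [[3,2.15,0],0,0.8],
    [[3,2.15,0],0,0.8],
    [[3,2.15,0],0,0.8],
  ],
  grip_force=20,
)

```text
clock: 1.77
eef_pos: [428.3, -230.1, 227.3]
eef_rot: [-3.141, -0.0, 1.499]
wrist_force: [0.9, -1.2, 0.3]
finger_gap: 75.1
```

```bash
cat > go.py <<'E'
import sys,numpy as np
from cell import manip
T={"bottle":(427.6,-231.4,85.9),"dropper":(512.1,167,85.9),"jar":(497.7,335.5,79),"box":(427,-85.3,76.5),
"wbottle":(651.5,92.3,85.9),"wdropper":(638.4,-90.4,85.9),"wjar":(644.9,.9,85.9),"wbox":(658,183.6,85.9)}
s=manip.read_state(); p=s["eef_pos"]; yaw=np.degrees(s["eef_rot"][2])
print("t%.2f"%s["clock"],np.round(p,1),"yaw %.2f"%yaw,"gap %.1f"%s["finger_gap"],"F",np.round(s["wrist_force"],1),"roll/pitch",np.round(s["eef_rot"][:2],4))
for a in sys.argv[1:]:
    x,y,w=T[a]; dt=yaw-w; g=np.radians(yaw); 
    d=np.array([x-p[0],y-p[1]]); print(a,"turn %.2f"%dt,"shift cm at present yaw",np.round([(np.cos(g)*d[0]+np.sin(g)*d[1])/10,(np.sin(g)*d[0]-np.cos(g)*d[1])/10],2), end=" ")
    g=np.radians(w); print("at target yaw",np.round([(np.cos(g)*d[0]+np.sin(g)*d[1])/10,(np.sin(g)*d[0]-np.cos(g)*d[1])/10],2),"len",np.round(np.linalg.norm(d)))
E
python3 go.py bottle
```

```text
t1.77 [ 428.3 -230.1  227.3] yaw 85.88 gap 75.1 F [ 0.9 -1.2  0.3] roll/pitch [-3.1414e+00 -1.0000e-04]
bottle turn -0.02 shift cm at present yaw [-0.14 -0.06] at target yaw [-0.14 -0.06] len 2.0
```

carry_out(
  deltas=[
    [[-0.14,-0.06,2.5],0,0.8],
    [[0,0,2.5],0,0.8],
    [[0,0,2.5],0,0.8],
    [[0,0,2.5],0,0.8],
    [[0,0,2.5],0,0.8],
    [[0,0,2.5],0,0.8],
    [[0,0,2.5],0,0.8],
    [[0,0,0.7],0,0.8],
    [[0,0,0.7],0,0.8],
    [[0,0,0],0,0.8],
    [[0,0,0],0,0.8],
  ],
)

```text
clock: 2.68
eef_pos: [427.3, -233.3, 39.3]
eef_rot: [3.141, 0.0, 1.499]
wrist_force: [1.2, -0.2, -0.5]
finger_gap: 74.9
```

carry_out(
  deltas=[
    [[0,0,0],0,0.4],
    [[0,0,0],0,0.4],
    [[0,0,0],0,0.4],
    [[0,0,0],0,0.4],
    [[0,0,0],0,0.4],
    [[0,0,0],0,0.4],
    [[0,0,0],0,0.4],
    [[0,0,0],0,0.4],
  ],
)

```text
clock: 3.35
eef_pos: [427.2, -233.3, 39.0]
eef_rot: [3.141, 0.0, 1.499]
wrist_force: [-0.4, 0.6, 7.1]
finger_gap: 51.5
```

```bash
python3 go.py bottle wbottle
```

```text
t3.35 [ 427.2 -233.3   39. ] yaw 85.88 gap 51.5 F [-0.4  0.6  7.1] roll/pitch [3.1408e+00 4.0000e-04]
bottle turn -0.02 shift cm at present yaw [0.19 0.03] at target yaw [0.19 0.03] len 2.0
wbottle turn -0.02 shift cm at present yaw [34.08 20.04] at target yaw [34.08 20.05] len 395.0
```

carry_out(
  deltas=[
    [[0,0,-0.5],0,0.4],
    [[0,0,-1],0,0.4],
    [[0,0,-2],0,0.4],
    [[0,0,-2],0,0.4],
    [[0,0,-2],0,0.4],
    [[0,0,-2],0,0.4],
    [[0,0,-2],0,0.4],
    [[0,0,-1.5],0,0.4],
    [[0,0,0],0,0.4],
  ],
)

```text
clock: 4.1
eef_pos: [427.7, -233.7, 171.9]
eef_rot: [3.137, 0.002, 1.499]
wrist_force: [0.9, -0.3, -0.6]
finger_gap: 51.6
```

```bash
python3 go.py wbottle
```

```text
t4.10 [ 427.7 -233.7  171.9] yaw 85.89 gap 51.6 F [ 0.9 -0.3 -0.6] roll/pitch [3.1372e+00 2.5000e-03]
wbottle turn -0.01 shift cm at present yaw [34.12 19.98] at target yaw [34.11 19.99] len 395.0
```

carry_out(
  deltas=[
    [[1,0.6,0],0,0.4],
    [[2.12,1.25,0],0,0.4],
    [[2.12,1.25,0],0,0.4],
    [[2.12,1.25,0],0,0.4],
    [[2.12,1.25,0],0,0.4],
    [[2.12,1.25,0],0,0.4],
    [[2.12,1.25,0],0,0.4],
    [[2.12,1.25,0],0,0.4],
    [[2.12,1.25,0],0,0.4],
    [[2.12,1.25,0],0,0.4],
    [[2.12,1.25,0],0,0.4],
    [[2.12,1.25,0],0,0.4],
    [[2.12,1.25,0],0,0.4],
    [[2.12,1.25,0],0,0.4],
    [[2.12,1.25,0],0,0.4],
    [[2.12,1.25,0],0,0.4],
    [[1.1,0.65,0],0,0.4],
    [[0,0,0],0,0.4],
    [[0,0,0],0,0.4],
  ],
)

```text
clock: 5.68
eef_pos: [650.1, 91.6, 166.7]
eef_rot: [-3.139, 0.0, 1.5]
wrist_force: [-0.5, -0.1, -1.7]
finger_gap: 51.6
```

```bash
cat > snap.py <<'E'
import sys,cv2
from cell import vision
for n in sys.argv[2:]:
    im,d=vision.camera(n); im=im[:,:,::-1]
    im=im[90:320,230:480] if n=="scene" else im[95:285,170:430]
    cv2.imwrite(f"pics/{sys.argv[1]}_{n}.png",cv2.resize(im,None,fx=2.5,fy=2.5,interpolation=cv2.INTER_CUBIC))
E
python3 go.py wbottle; python3 snap.py a scene
```

```text
t5.68 [650.1  91.6 166.7] yaw 85.95 gap 51.6 F [-0.5 -0.1 -1.7] roll/pitch [-3.1392e+00  4.0000e-04]
wbottle turn 0.05 shift cm at present yaw [0.08 0.14] at target yaw [0.08 0.14] len 2.0
```

View pics/a_scene.png

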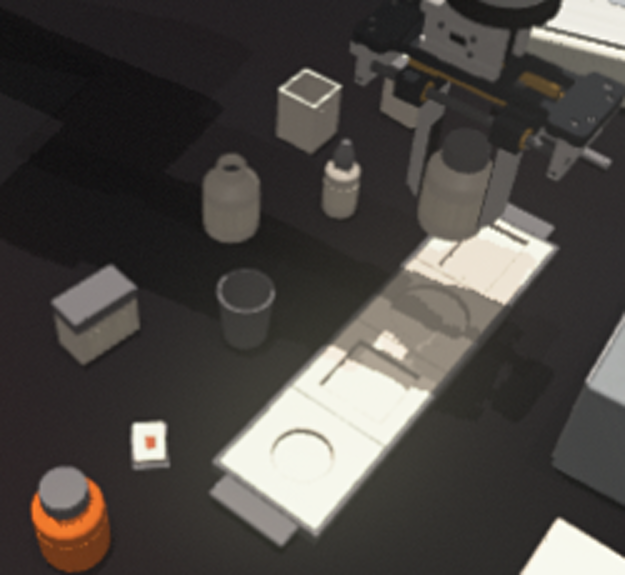

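carry_out(
  deltas=[
    [[0,0.14,1.5],0,0.4],
    [[0,0,1.5],0,0.4],
    [[0,0,1.5],0,0.4],
    [[0,0,1.5],0,0.4],
    [[0,0,1.5],0,0.4],
    [[0,0,1.5],0,0.4],
    [[0,0,1.5],0,0.4],
    [[0,0,0.6],0,0.4],
    [[0,0,0.4],0,0.4],
    [[0,0,0.2],0,0.4],
    [[0,0,0.1],0,0.4],
    [[0,0,0],0,0.4],
    [[0,0,0],0,0.4],
    [[0,0,0],0,0.4],
  ],
)

```text
clock: 6.9
eef_pos: [652.3, 90.6, 51.1]
eef_rot: [3.141, -0.0, 1.499]
wrist_force: [0.2, -0.3, -1.7]
finger_gap: 51.2
```

```bash
python3 go.py wbottle; python3 snap.py b scene
```

```text
t6.90 [652.3  90.6  51.1] yaw 85.89 gap 51.2 F [ 0.2 -0.3 -1.7] roll/pitch [ 3.1407e+00 -1.0000e-04]
wbottle turn -0.01 shift cm at present yaw [ 0.16 -0.09] at target yaw [ 0.16 -0.09] len 2.0
```

View pics/b_scene.png

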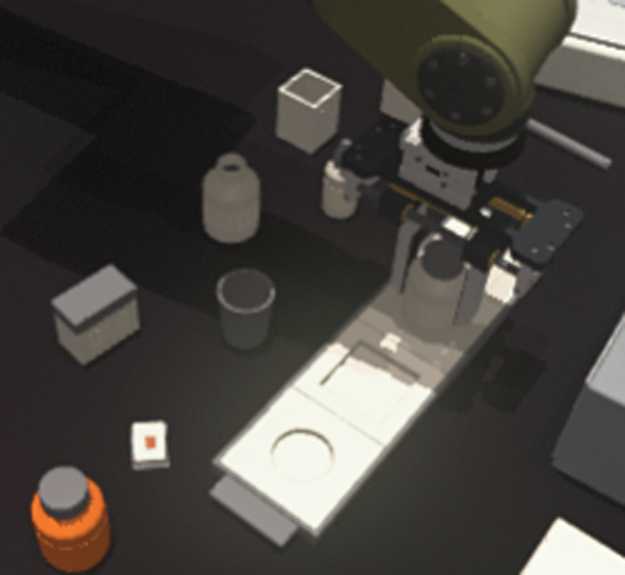

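carry_out(
  deltas=[
    [[0,0,0.1],0,0.4],
    [[0,0,0.1],0,0.4],
    [[0,0,0.1],0,0.4],
    [[0,0,0.1],0,0.4],
    [[0,0,0],0,0.4],
    [[0,0,0],0,0.4],
  ],
)

```text
clock: 7.45
eef_pos: [652.0, 90.6, 46.4]
eef_rot: [-3.141, 0.0, 1.499]
wrist_force: [0.7, -0.2, -1.5]
finger_gap: 52.1
```

carry_out(
  deltas=[
    [[0,0,0.05],0,0.4],
    [[0,0,0.05],0,0.4],
    [[0,0,0],0,0.4],
    [[0,0,0],0,0.4],
  ],
)

```text
clock: 7.78
eef_pos: [652.1, 90.6, 46.1]
eef_rot: [3.141, -0.0, 1.499]
wrist_force: [-4.0, -1.0, 6.0]
finger_gap: 51.3
```

carry_out(
  deltas=[
    [[0,0,0],0,0.65],
    [[0,0,0],0,0.8],
    [[0,0,0],0,0.8],
    [[0,0,0],0,0.8],
    [[0,0,0],0,0.8],
    [[0,0,-1],0,0.8],
    [[0,0,-2],0,0.8],
    [[0,0,-2.5],0,0.8],
    [[0,0,-2.5],0,0.8],
    [[0,0,-2.5],0,0.8],
    [[0,0,-2.5],0,0.8],
    [[0,0,0],0,0.8],
  ],
)

```text
clock: 8.78
eef_pos: [653.7, 90.7, 182.0]
eef_rot: [3.133, -0.001, 1.499]
wrist_force: [0.5, 0.0, 0.4]
finger_gap: 75.4
```

```bash
python3 go.py dropper
```

```text
t8.78 [653.7  90.7 182. ] yaw 85.88 gap 75.4 F [0.5 0.  0.4] roll/pitch [ 3.1333e+00 -1.3000e-03]
dropper turn -0.02 shift cm at present yaw [  6.59 -14.67] at target yaw [  6.59 -14.67] len 161.0
```

carry_out(
  deltas=[
    [[0.83,-1.82,0],0,0.6],
    [[0.83,-1.82,0],0,0.6],
    [[0.83,-1.82,0],0,0.6],
    [[0.83,-1.82,0],0,0.6],
    [[0.83,-1.82,0],0,0.6],
    [[0.83,-1.82,0],0,0.6],
    [[0.83,-1.82,0],0,0.6],
    [[0.83,-1.82,0],0,0.6],
    [[0,0,0],0,0.6],
    [[0,0,0],0,0.6],
    [[0,0,0],0,0.6],
  ],
)

```text
clock: 9.7
eef_pos: [512.1, 167.0, 175.8]
eef_rot: [3.141, -0.0, 1.499]
wrist_force: [0.1, -0.2, 0.4]
finger_gap: 56.2
```

```bash
python3 go.py dropper; python3 snap.py c scene
```

```text
t9.70 [512.1 167.  175.8] yaw 85.89 gap 56.2 F [ 0.1 -0.2  0.4] roll/pitch [ 3.1409e+00 -1.0000e-04]
dropper turn -0.01 shift cm at present yaw [-0. -0.] at target yaw [-0. -0.] len 0.0
```

View pics/c_scene.png

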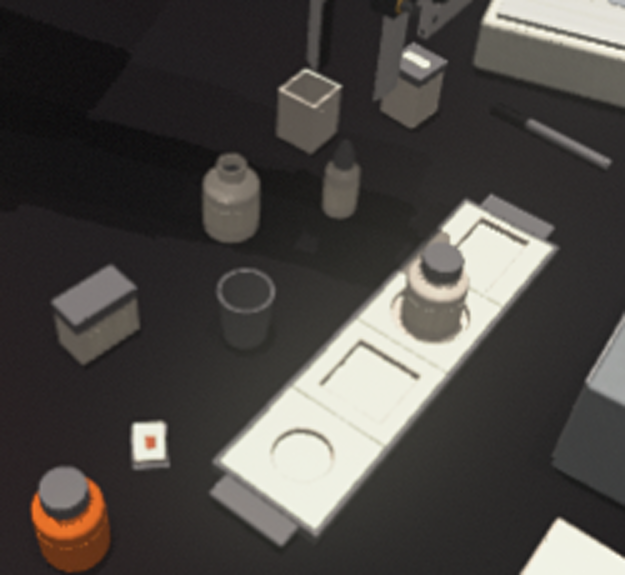

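carry_out(
  deltas=[
    [[0,0,2],0,0.6],
    [[0,0,2],0,0.6],
    [[0,0,2],0,0.6],
    [[0,0,2],0,0.6],
    [[0,0,2],0,0.6],
    [[0,0,2],0,0.6],
    [[0,0,1],0,0.6],
    [[0,0,0.8],0,0.6],
    [[0,0,0],0,0.6],
    [[0,0,0],0,0.6],
  ],
)

```text
clock: 10.58
eef_pos: [512.0, 167.2, 37.9]
eef_rot: [3.141, -0.0, 1.499]
wrist_force: [1.1, -0.3, 0.4]
finger_gap: 56.7
```

carry_out(
  deltas=[
    [[0,0,0],0,0.2],
    [[0,0,0],0,0.2],
    [[0,0,0],0,0.2],
    [[0,0,0],0,0.2],
    [[0,0,0],0,0.2],
    [[0,0,0],0,0.2],
    [[0,0,0],0,0.2],
    [[0,0,0],0,0.2],
  ],
  grip_force=15,
)

```text
clock: 11.25
eef_pos: [511.8, 167.3, 37.9]
eef_rot: [3.141, -0.0, 1.499]
wrist_force: [-2.0, 0.5, 5.7]
finger_gap: 31.2
```

carry_out(
  deltas=[
    [[0,0,-0.5],0,0.2],
    [[0,0,-1],0,0.2],
    [[0,0,-2],0,0.2],
    [[0,0,-2],0,0.2],
    [[0,0,-2],0,0.2],
    [[0,0,-2],0,0.2],
    [[0,0,-2],0,0.2],
    [[0,0,-1.5],0,0.2],
    [[0,0,0],0,0.2],
    [[0,0,0],0,0.2],
    [[0,0,0],0,0.2],
  ],
)

```text
clock: 12.17
eef_pos: [511.1, 167.1, 166.6]
eef_rot: [-3.14, 0.0, 1.499]
wrist_force: [-0.4, -0.1, -0.0]
finger_gap: 31.7
```

```bash
python3 go.py wdropper; python3 snap.py d scene
```

```text
t12.17 [511.1 167.1 166.6] yaw 85.88 gap 31.7 F [-0.4 -0.1 -0. ] roll/pitch [-3.1404e+00  4.0000e-04]
wdropper turn -0.02 shift cm at present yaw [-24.77  14.54] at target yaw [-24.78  14.53] len 287.0
```

View pics/d_scene.png

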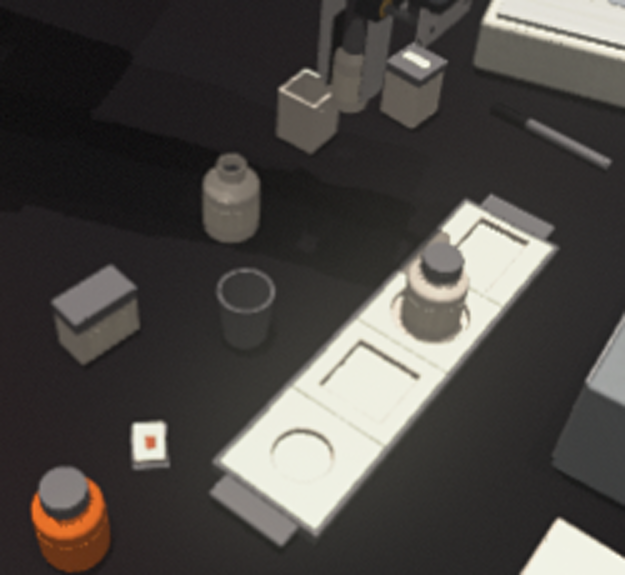

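carry_out(
  deltas=[
    [[-0.88,0.52,0],0,0.2],
    [[-1.77,1.04,0],0,0.2],
    [[-1.77,1.04,0],0,0.2],
    [[-1.77,1.04,0],0,0.2],
    [[-1.77,1.04,0],0,0.2],
    [[-1.77,1.04,0],0,0.2],
    [[-1.77,1.04,0],0,0.2],
    [[-1.77,1.04,0],0,0.2],
    [[-1.77,1.04,0],0,0.2],
    [[-1.77,1.04,0],0,0.2],
    [[-1.77,1.04,0],0,0.2],
    [[-1.77,1.04,0],0,0.2],
    [[-1.77,1.04,0],0,0.2],
    [[-1.77,1.04,0],0,0.2],
    [[-0.88,0.52,0],0,0.2],
    [[0,0,0],0,0.2],
    [[0,0,0],0,0.2],
    [[0,0,0],0,0.2],
  ],
)

```text
clock: 13.72
eef_pos: [638.7, -89.5, 167.2]
eef_rot: [-3.141, -0.0, 1.499]
wrist_force: [0.3, 0.3, -1.2]
finger_gap: 31.7
```

```bash
python3 go.py wdropper
```

```text
t13.72 [638.7 -89.5 167.2] yaw 85.91 gap 31.7 F [ 0.3  0.3 -1.2] roll/pitch [-3.141e+00 -2.000e-04]
wdropper turn 0.01 shift cm at present yaw [-0.09 -0.02] at target yaw [-0.09 -0.02] len 1.0
```

Seat height ≈ 37.9+7 = 44.9; down to 47 first.

carry_out(
  deltas=[
    [[-0.09,-0.02,1.5],0,0.2],
    [[0,0,1.5],0,0.2],
    [[0,0,1.5],0,0.2],
    [[0,0,1.5],0,0.2],
    [[0,0,1.5],0,0.2],
    [[0,0,1.5],0,0.2],
    [[0,0,1.5],0,0.2],
    [[0,0,0.8],0,0.2],
    [[0,0,0.4],0,0.2],
    [[0,0,0.2],0,0.2],
    [[0,0,0.1],0,0.2],
    [[0,0,0],0,0.2],
    [[0,0,0],0,0.2],
  ],
)

```text
clock: 14.8
eef_pos: [639.1, -91.1, 48.2]
eef_rot: [3.141, 0.0, 1.499]
wrist_force: [1.1, -0.0, -0.8]
finger_gap: 31.6
```

carry_out(
  deltas=[
    [[0,0,0.1],0,0.2],
    [[0,0,0.05],0,0.2],
    [[0,0,0],0,0.2],
    [[0,0,0],0,0.2],
  ],
)

```text
clock: 15.13
eef_pos: [638.8, -91.1, 46.0]
eef_rot: [3.142, -0.0, 1.499]
wrist_force: [0.1, -0.3, -0.4]
finger_gap: 31.5
```

carry_out(
  deltas=[
    [[0,0,0.05],0,0.2],
    [[0,0,0.05],0,0.2],
    [[0,0,0],0,0.2],
    [[0,0,0],0,0.2],
  ],
)

```text
clock: 15.47
eef_pos: [638.8, -91.2, 45.0]
eef_rot: [3.141, 0.0, 1.499]
wrist_force: [0.2, 0.0, 0.0]
finger_gap: 31.8
```

```bash
python3 go.py; python3 snap.py e scene
```

```text
t15.47 [638.8 -91.2  45. ] yaw 85.89 gap 31.8 F [0.2 0.  0. ] roll/pitch [3.1414 0.    ]
```

View pics/e_scene.png

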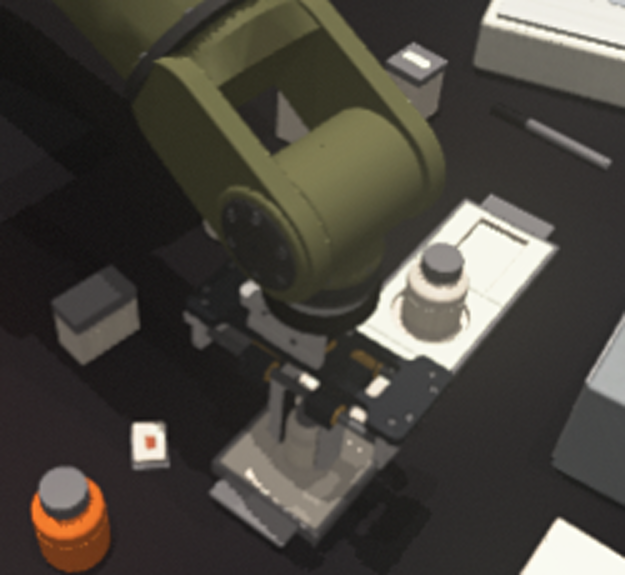

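carry_out(
  deltas=[
    [[0,0,0.05],0,0.2],
    [[0,0,0],0,0.2],
    [[0,0,0],0,0.2],
  ],
)

```text
clock: 15.77
eef_pos: [638.8, -91.1, 45.0]
eef_rot: [3.141, 0.0, 1.499]
wrist_force: [-2.1, 1.2, 4.9]
finger_gap: 31.2
```

Contact. Release and rise, then on to the jar.

carry_out(
  deltas=[
    [[0,0,0],0,0.45],
    [[0,0,0],0,0.6],
    [[0,0,0],0,0.6],
    [[0,0,0],0,0.6],
    [[0,0,0],0,0.6],
    [[0,0,-1],0,0.6],
    [[0,0,-2],0,0.6],
    [[0,0,-2.5],0,0.6],
    [[0,0,-2.5],0,0.6],
    [[0,0,-2.5],0,0.6],
    [[0,0,-2],0,0.6],
    [[0,0,0],0,0.7],
    [[0,0,0],0,0.7],
  ],
)

```text
clock: 16.85
eef_pos: [639.1, -91.2, 170.9]
eef_rot: [3.139, 0.0, 1.499]
wrist_force: [-0.1, -1.0, -0.9]
finger_gap: 64.8
```

```bash
python3 go.py jar
```

```text
t16.85 [639.1 -91.2 170.9] yaw 85.89 gap 64.8 F [-0.1 -1.  -0.9] roll/pitch [3.1393e+00 3.0000e-04]
jar turn 6.89 shift cm at present yaw [ 41.54 -17.16] at target yaw [ 39.19 -22.02] len 449.0
```

carry_out(
  deltas=[
    [[1.55,-0.65,0],0,0.75],
    [[2.85,-1.18,0],0,0.75],
    [[2.85,-1.18,0],0,0.75],
    [[2.85,-1.18,0],0,0.75],
    [[2.85,-1.18,0],0,0.75],
    [[2.85,-1.18,0],0,0.75],
    [[2.85,-1.18,0],0,0.75],
    [[2.85,-1.18,0],0,0.75],
    [[2.85,-1.18,0],0,0.75],
    [[2.85,-1.18,0],0,0.75],
    [[2.85,-1.18,0],0,0.75],
    [[2.85,-1.18,0],0,0.75],
    [[2.85,-1.18,0],0,0.75],
    [[2.85,-1.18,0],0,0.75],
    [[2.85,-1.18,0],0,0.75],
    [[0,0,0],6.9,0.75],
    [[0,0,0],0,0.75],
    [[0,0,0],0,0.75],
    [[0,0,0],0,0.75],
  ],
)

```text
clock: 18.43
eef_pos: [497.4, 333.8, 168.8]
eef_rot: [-3.141, 0.001, 1.381]
wrist_force: [-0.4, 0.4, -1.1]
finger_gap: 70.9
```

```bash
python3 go.py jar;python3 snap.py f top; python3 snap.py f scene
```

```text
t18.43 [497.4 333.8 168.8] yaw 79.13 gap 70.9 F [-0.4  0.4 -1.1] roll/pitch [-3.1408e+00  8.0000e-04]
jar turn 0.13 shift cm at present yaw [0.17 0.  ] at target yaw [ 0.17 -0.  ] len 2.0
```

View pics/f_scene.png

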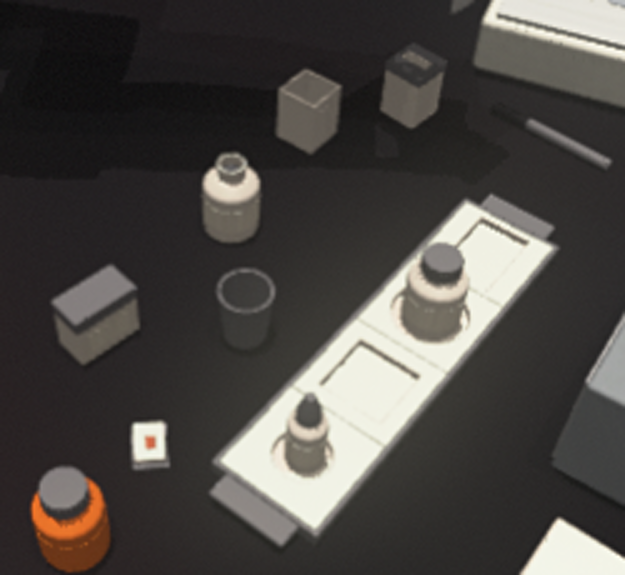

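carry_out(
  deltas=[
    [[0.1,0,2],0,0.75],
    [[0,0,2],0,0.75],
    [[0,0,2],0,0.75],
    [[0,0,2],0,0.75],
    [[0,0,2],0,0.75],
    [[0,0,1.5],0,0.75],
    [[0,0,1],0,0.75],
    [[0,0,0.6],0,0.75],
    [[0,0,0],0,0.75],
    [[0,0,0],0,0.75],
  ],
)

```text
clock: 19.37
eef_pos: [497.8, 335.6, 39.0]
eef_rot: [3.141, -0.0, 1.379]
wrist_force: [0.7, 0.1, -0.8]
finger_gap: 70.7
```

carry_out(
  deltas=[
    [[0,0,0],0,0.35],
    [[0,0,0],0,0.35],
    [[0,0,0],0,0.35],
    [[0,0,0],0,0.35],
    [[0,0,0],0,0.35],
    [[0,0,0],0,0.35],
    [[0,0,0],0,0.35],
    [[0,0,0],0,0.35],
  ],
  grip_force=20,
)

```text
clock: 20.03
eef_pos: [497.6, 335.7, 38.8]
eef_rot: [3.141, -0.0, 1.378]
wrist_force: [-1.6, -1.8, 5.4]
finger_gap: 44.2
```

carry_out(
  deltas=[
    [[0,0,-0.5],0,0.35],
    [[0,0,-1],0,0.35],
    [[0,0,-2],0,0.35],
    [[0,0,-2],0,0.35],
    [[0,0,-2],0,0.35],
    [[0,0,-2],0,0.35],
    [[0,0,-2],0,0.35],
    [[0,0,-1.5],0,0.35],
    [[0,0,0],0,0.35],
    [[0,0,0],0,0.35],
    [[0,0,0],0,0.35],
  ],
)

```text
clock: 20.95
eef_pos: [497.1, 335.4, 167.5]
eef_rot: [-3.141, 0.001, 1.379]
wrist_force: [0.4, -0.2, -1.3]
finger_gap: 44.0
```

```bash
python3 go.py wjar; python3 snap.py g scene
```

```text
t20.95 [497.1 335.4 167.5] yaw 78.99 gap 44.0 F [ 0.4 -0.2 -1.3] roll/pitch [-3.1406e+00  9.0000e-04]
wjar turn -6.91 shift cm at present yaw [-30.01  20.9 ] at target yaw [-32.3   17.14] len 366.0
```

View pics/g_scene.png

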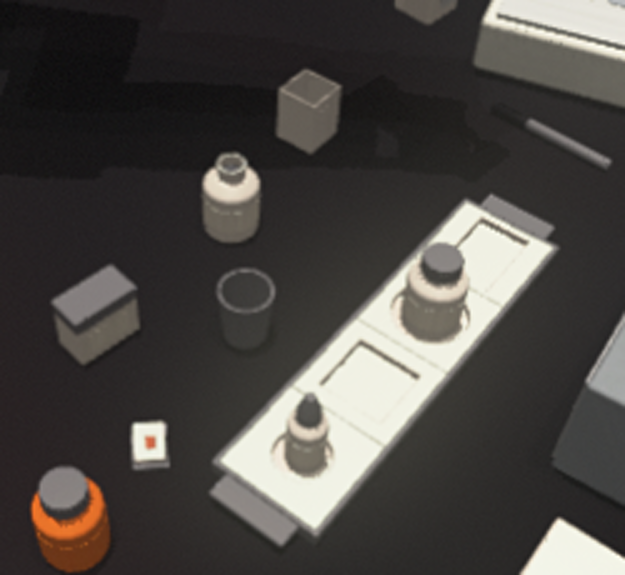

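carry_out(
  deltas=[
    [[0,0,0],-3.5,0.35],
    [[0,0,0],-3.4,0.35],
    [[-1.15,0.62,0],0,0.35],
    [[-2,1.06,0],0,0.35],
    [[-2,1.06,0],0,0.35],
    [[-2,1.06,0],0,0.35],
    [[-2,1.06,0],0,0.35],
    [[-2,1.06,0],0,0.35],
    [[-2,1.06,0],0,0.35],
    [[-2,1.06,0],0,0.35],
    [[-2,1.06,0],0,0.35],
    [[-2,1.06,0],0,0.35],
    [[-2,1.06,0],0,0.35],
    [[-2,1.06,0],0,0.35],
    [[-2,1.06,0],0,0.35],
    [[-2,1.06,0],0,0.35],
    [[-2,1.06,0],0,0.35],
    [[-2,1.06,0],0,0.35],
    [[-1.15,0.62,0],0,0.35],
    [[0,0,0],0,0.35],
  ],
)

```text
clock: 22.67
eef_pos: [645.5, -1.7, 167.5]
eef_rot: [-3.14, 0.0, 1.495]
wrist_force: [0.8, 0.4, -1.6]
finger_gap: 43.8
```

carry_out(
  deltas=[
    [[0,0,0],0,0.35],
    [[0,0,0],0,0.35],
  ],
)

```text
clock: 22.83
eef_pos: [644.9, 1.8, 168.1]
eef_rot: [-3.141, -0.0, 1.499]
wrist_force: [-0.2, 0.2, -0.8]
finger_gap: 44.1
```

```bash
python3 go.py wjar
```

```text
t22.83 [644.9   1.8 168.1] yaw 85.88 gap 44.1 F [-0.2  0.2 -0.8] roll/pitch [-3.1409e+00 -2.0000e-04]
wjar turn -0.02 shift cm at present yaw [-0.09  0.01] at target yaw [-0.09  0.01] len 1.0
```

Seat TCP ≈ 38.8+7 = 45.8.

carry_out(
  deltas=[
    [[-0.05,0,1.5],0,0.35],
    [[0,0,1.5],0,0.35],
    [[0,0,1.5],0,0.35],
    [[0,0,1.5],0,0.35],
    [[0,0,1.5],0,0.35],
    [[0,0,1.5],0,0.35],
    [[0,0,1.5],0,0.35],
    [[0,0,0.8],0,0.35],
    [[0,0,0.4],0,0.35],
    [[0,0,0.2],0,0.35],
    [[0,0,0.1],0,0.35],
    [[0,0,0.1],0,0.35],
    [[0,0,0],0,0.35],
    [[0,0,0],0,0.35],
    [[0,0,0],0,0.35],
  ],
)

```text
clock: 24.08
eef_pos: [645.4, 0.6, 47.9]
eef_rot: [3.141, -0.0, 1.499]
wrist_force: [-0.5, -0.5, -0.7]
finger_gap: 43.9
```

carry_out(
  deltas=[
    [[0,0,0.05],0,0.35],
    [[0,0,0],0,0.35],
    [[0,0,0],0,0.35],
  ],
)

```text
clock: 24.33
eef_pos: [645.2, 0.6, 47.0]
eef_rot: [3.142, 0.0, 1.499]
wrist_force: [0.2, -0.1, -0.5]
finger_gap: 44.3
```

carry_out(
  deltas=[
    [[0,0,0.05],0,0.35],
    [[0,0,0.05],0,0.35],
    [[0,0,0],0,0.35],
    [[0,0,0],0,0.35],
  ],
)

```text
clock: 24.67
eef_pos: [645.2, 0.7, 45.9]
eef_rot: [-3.142, -0.0, 1.499]
wrist_force: [0.8, -0.0, -0.2]
finger_gap: 43.9
```

carry_out(
  deltas=[
    [[0,0,0.05],0,0.35],
    [[0,0,0],0,0.35],
    [[0,0,0],0,0.35],
  ],
)

```text
clock: 24.92
eef_pos: [645.2, 0.6, 45.8]
eef_rot: [3.141, 0.0, 1.499]
wrist_force: [-3.3, -0.6, 6.5]
finger_gap: 43.6
```

carry_out(
  deltas=[
    [[0,0,0],0,0.6],
    [[0,0,0],0,0.75],
    [[0,0,0],0,0.75],
    [[0,0,0],0,0.75],
    [[0,0,0],0,0.75],
    [[0,0,-1],0,0.75],
    [[0,0,-2],0,0.75],
    [[0,0,-2.5],0,0.75],
    [[0,0,-2.5],0,0.75],
    [[0,0,-2.5],0,0.75],
    [[0,0,-2],0,0.75],
    [[0,0,0],0,0.75],
    [[0,0,0],0,0.75],
  ],
)

```text
clock: 26.0
eef_pos: [645.5, 0.6, 171.9]
eef_rot: [3.139, -0.0, 1.499]
wrist_force: [-0.2, -0.7, -0.5]
finger_gap: 70.6
```

```bash
python3 go.py box
```

```text
t26.00 [6.455e+02 6.000e-01 1.719e+02] yaw 85.89 gap 70.6 F [-0.2 -0.7 -0.5] roll/pitch [ 3.1392 -0.    ]
box turn 9.39 shift cm at present yaw [-10.14 -21.18] at target yaw [-13.45 -19.24] len 235.0
```

carry_out(
  deltas=[
    [[-0.92,-1.92,0],0,0.65],
    [[-0.92,-1.92,0],0,0.65],
    [[-0.92,-1.92,0],0,0.65],
    [[-0.92,-1.92,0],0,0.65],
    [[-0.92,-1.92,0],0,0.65],
    [[-0.92,-1.92,0],0,0.65],
    [[-0.92,-1.92,0],0,0.65],
    [[-0.92,-1.92,0],0,0.65],
    [[-0.92,-1.92,0],0,0.65],
    [[-0.92,-1.92,0],0,0.65],
    [[-0.92,-1.92,0],0,0.65],
    [[0,0,0],4.7,0.65],
    [[0,0,0],4.7,0.65],
    [[0,0,0],0,0.65],
    [[0,0,0],0,0.65],
    [[0,0,0],0,0.65],
  ],
)

```text
clock: 27.33
eef_pos: [427.1, -85.0, 169.9]
eef_rot: [-3.141, -0.0, 1.338]
wrist_force: [-0.3, 0.9, 0.4]
finger_gap: 61.0
```

```bash
python3 go.py box;python3 snap.py i scene
```

```text
t27.33 [427.1 -85.  169.9] yaw 76.65 gap 61.0 F [-0.3  0.9  0.4] roll/pitch [-3.1405e+00 -1.0000e-04]
box turn 0.15 shift cm at present yaw [-0.03 -0.01] at target yaw [-0.03 -0.01] len 0.0
```

View pics/i_scene.png

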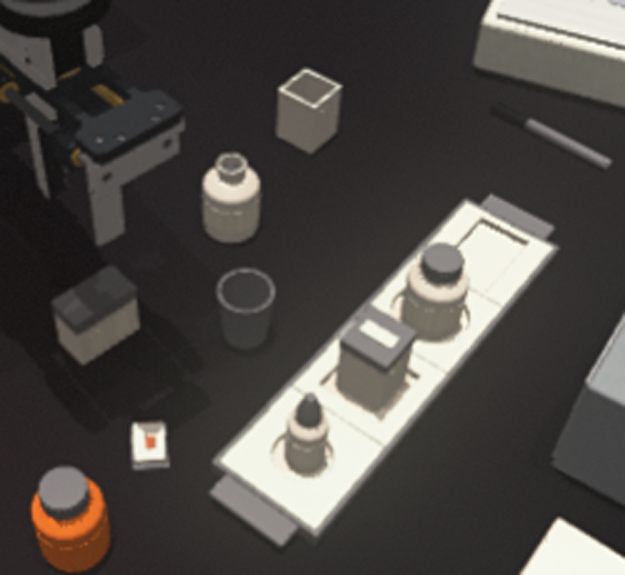

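carry_out(
  deltas=[
    [[0,0,2],0,0.65],
    [[0,0,2],0,0.65],
    [[0,0,2],0,0.65],
    [[0,0,2],0,0.65],
    [[0,0,2],0,0.65],
    [[0,0,1.6],0,0.65],
    [[0,0,1],0,0.65],
    [[0,0,0.6],0,0.65],
    [[0,0,0],0,0.65],
    [[0,0,0],0,0.65],
  ],
)

```text
clock: 28.22
eef_pos: [427.6, -85.2, 38.8]
eef_rot: [3.141, 0.0, 1.335]
wrist_force: [0.1, -0.7, 0.6]
finger_gap: 61.3
```

carry_out(
  deltas=[
    [[0,0,0],0,0.25],
    [[0,0,0],0,0.25],
    [[0,0,0],0,0.25],
    [[0,0,0],0,0.25],
    [[0,0,0],0,0.25],
    [[0,0,0],0,0.25],
    [[0,0,0],0,0.25],
    [[0,0,0],0,0.25],
  ],
)

```text
clock: 28.88
eef_pos: [427.4, -85.2, 38.7]
eef_rot: [3.141, 0.0, 1.335]
wrist_force: [-1.8, 0.6, 6.0]
finger_gap: 33.8
```

carry_out(
  deltas=[
    [[0,0,-0.5],0,0.25],
    [[0,0,-1],0,0.25],
    [[0,0,-2],0,0.25],
    [[0,0,-2],0,0.25],
    [[0,0,-2],0,0.25],
    [[0,0,-2],0,0.25],
    [[0,0,-2],0,0.25],
    [[0,0,-1.5],0,0.25],
    [[0,0,0],-4.7,0.25],
    [[0,0,0],-4.7,0.25],
    [[0,0,0],0,0.25],
    [[0,0,0],0,0.25],
  ],
)

```text
clock: 29.88
eef_pos: [427.2, -85.1, 168.9]
eef_rot: [3.141, 0.0, 1.497]
wrist_force: [-0.6, -0.7, -0.6]
finger_gap: 33.8
```

```bash
python3 go.py wbox; python3 snap.py j scene
```

```text
t29.88 [427.2 -85.1 168.9] yaw 85.75 gap 33.8 F [-0.6 -0.7 -0.6] roll/pitch [3.1413e+00 1.0000e-04]
wbox turn -0.15 shift cm at present yaw [28.51 21.03] at target yaw [28.45 21.1 ] len 354.0
```

View pics/j_scene.png

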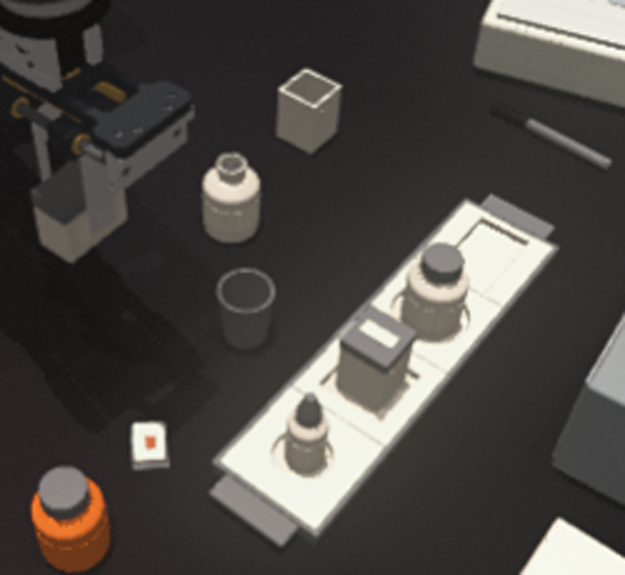

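carry_out(
  deltas=[
    [[0.92,0.75,0],-0.1,0.25],
    [[1.9,1.4,0],0,0.25],
    [[1.9,1.4,0],0,0.25],
    [[1.9,1.4,0],0,0.25],
    [[1.9,1.4,0],0,0.25],
    [[1.9,1.4,0],0,0.25],
    [[1.9,1.4,0],0,0.25],
    [[1.9,1.4,0],0,0.25],
    [[1.9,1.4,0],0,0.25],
    [[1.9,1.4,0],0,0.25],
    [[1.9,1.4,0],0,0.25],
    [[1.9,1.4,0],0,0.25],
    [[1.9,1.4,0],0,0.25],
    [[1.9,1.4,0],0,0.25],
    [[1.9,1.4,0],0,0.25],
    [[0.92,0.75,0],0,0.25],
    [[0,0,0],0,0.25],
    [[0,0,0],0,0.25],
    [[0,0,0],0,0.25],
  ],
)

```text
clock: 31.52
eef_pos: [657.2, 183.6, 168.1]
eef_rot: [-3.141, 0.0, 1.5]
wrist_force: [-0.1, -0.7, -0.8]
finger_gap: 33.8
```

```bash
python3 go.py wbox; python3 snap.py k scene
```

```text
t31.52 [657.2 183.6 168.1] yaw 85.94 gap 33.8 F [-0.1 -0.7 -0.8] roll/pitch [-3.1409e+00  3.0000e-04]
wbox turn 0.04 shift cm at present yaw [0.01 0.08] at target yaw [0.01 0.08] len 1.0
```

View pics/k_scene.png

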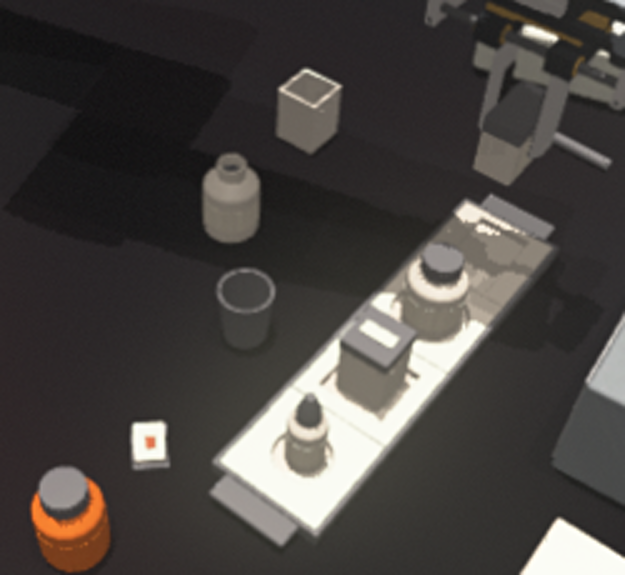

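carry_out(
  deltas=[
    [[0,0.03,1.5],0,0.25],
    [[0,0,1.5],0,0.25],
    [[0,0,1.5],0,0.25],
    [[0,0,1.5],0,0.25],
    [[0,0,1.5],0,0.25],
    [[0,0,1.5],0,0.25],
    [[0,0,1.5],0,0.25],
    [[0,0,0.8],0,0.25],
    [[0,0,0.4],0,0.25],
    [[0,0,0.2],0,0.25],
    [[0,0,0.1],0,0.25],
    [[0,0,0.1],0,0.25],
    [[0,0,0],0,0.25],
    [[0,0,0],0,0.25],
    [[0,0,0],0,0.25],
  ],
)

```text
clock: 32.82
eef_pos: [658.2, 183.8, 47.9]
eef_rot: [3.141, -0.0, 1.501]
wrist_force: [0.8, -0.2, -0.3]
finger_gap: 34.0
```

carry_out(
  deltas=[
    [[0,0,0.05],0,0.25],
    [[0,0,0.05],0,0.25],
    [[0,0,0],0,0.25],
    [[0,0,0],0,0.25],
  ],
)

```text
clock: 33.15
eef_pos: [658.0, 183.7, 46.4]
eef_rot: [-3.142, 0.0, 1.501]
wrist_force: [1.2, -0.2, -1.4]
finger_gap: 34.2
```

carry_out(
  deltas=[
    [[0,0,0.05],0,0.25],
    [[0,0,0],0,0.25],
    [[0,0,0],0,0.25],
  ],
)

```text
clock: 33.4
eef_pos: [658.0, 183.7, 45.9]
eef_rot: [-3.142, 0.0, 1.501]
wrist_force: [-0.5, -0.2, -1.5]
finger_gap: 33.9
```

carry_out(
  deltas=[
    [[0,0,0.05],0,0.25],
    [[0,0,0],0,0.25],
    [[0,0,0],0,0.25],
  ],
)

```text
clock: 33.65
eef_pos: [658.0, 183.7, 45.8]
eef_rot: [3.141, -0.0, 1.501]
wrist_force: [-2.3, 0.3, 3.9]
finger_gap: 33.8
```

Contact; release, rise and move back so the cameras see all.

carry_out(
  deltas=[
    [[0,0,0],0,0.5],
    [[0,0,0],0,0.65],
    [[0,0,0],0,0.65],
    [[0,0,0],0,0.65],
    [[0,0,0],0,0.65],
    [[0,0,-1],0,0.65],
    [[0,0,-2],0,0.65],
    [[0,0,-2.5],0,0.65],
    [[0,0,-2.5],0,0.65],
    [[0,0,-2.5],0,0.65],
    [[0,0,-2.5],0,0.65],
    [[0,0,-2],0,0.65],
    [[0,-2.5,0],0,0.65],
    [[0,-2.5,0],0,0.65],
    [[0,-2.5,0],0,0.65],
    [[0,-2.5,0],0,0.65],
    [[0,-2.5,0],0,0.65],
    [[0,-2.5,0],0,0.65],
    [[0,-2.5,0],0,0.65],
    [[0,0,0],0,0.65],
  ],
)

```text
clock: 35.32
eef_pos: [480.5, 196.4, 196.5]
eef_rot: [3.141, -0.0, 1.502]
wrist_force: [1.0, 0.6, 0.6]
finger_gap: 61.2
```

carry_out(
  deltas=[
    [[2,-2,0],0,0.65],
    [[2,-2,0],0,0.65],
    [[2,-1,0],0,0.65],
    [[2,0,0],0,0.65],
    [[2,0,0],0,0.65],
    [[2,0,0],0,0.65],
    [[0,0,0],0,0.65],
    [[0,0,0],0,0.65],
  ],
)

```text
clock: 35.98
eef_pos: [442.0, 319.5, 195.7]
eef_rot: [3.141, -0.0, 1.502]
wrist_force: [0.8, 0.2, -0.2]
finger_gap: 60.8
```

```bash
python3 - <<'E'
from h import *
for n in ["top","scene"]:
    im,d=vision.camera(n); cv2.imwrite(f"pics/fin_{n}.png",im[:,:,::-1]); P=cloud(n,d)
    X,Y,Z=P[...,0],P[...,1],P[...,2]
    for nm,x,y in [("bottle",651.5,92.3),("dropper",638.4,-90.4),("jar",644.9,.9),("box",658,183.6),("openbottle",441.8,90),("openjar",429,242)]:
        m=(np.hypot(X-x,Y-y)<42)&(Z>25)&(Z<120); q=P[m]
        if len(q)<30: print(n,nm,"hidden"); continue
        zt=np.percentile(q[:,2],95); t=q[q[:,2]>zt-6]
        print(n,nm,"top z %.1f"%zt,"centre of top off",np.round(t[:,:2].mean(0)-[x,y],1),"rect angle %.1f"%cv2.minAreaRect(t[:,:2].astype(np.float32))[2])
E
python3 snap.py l top scene; python3 go.py
```

```text
top bottle top z 89.0 centre of top off [-0.5 -1.2] rect angle 1.5
top dropper top z 89.6 centre of top off [-0.9  1.7] rect angle 26.7
top jar top z 76.6 centre of top off [-0.6  0.2] rect angle 86.7
top box top z 66.4 centre of top off [-1.5 -1.5] rect angle 85.1
top openbottle top z 76.7 centre of top off [-0.4 -0.2] rect angle 0.7
top openjar top z 61.7 centre of top off [ 0.3 -1. ] rect angle 85.8
scene bottle top z 88.2 centre of top off [-0.3 -2.7] rect angle 55.4
scene dropper top z 88.8 centre of top off [-0.4 -1. ] rect angle 33.0
scene jar top z 75.1 centre of top off [-0.5 -2.1] rect angle 87.9
scene box top z 65.2 centre of top off [-0.2 -2.6] rect angle 85.2
scene openbottle top z 76.8 centre of top off [0.  0.9] rect angle 38.6
scene openjar top z 60.6 centre of top off [ 0.3 -0.8] rect angle 85.7
t36.18 [442.1 318.4 195.7] yaw 85.94 gap 61.0 F [ 0.7 -0.2  1.3] roll/pitch [ 3.1414e+00 -1.0000e-04]
```

View pics/l_top.png

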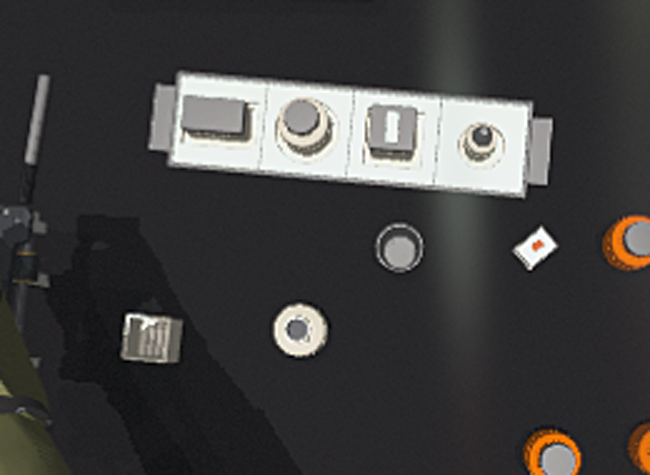

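View pics/l_scene.png

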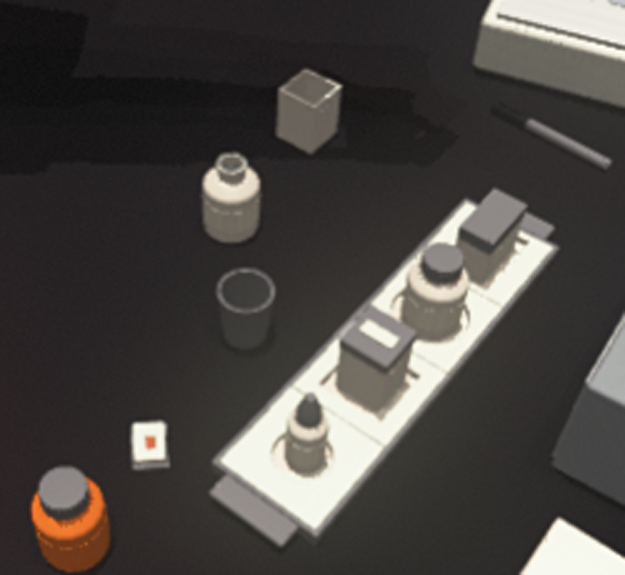

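View pics/fin_top.png

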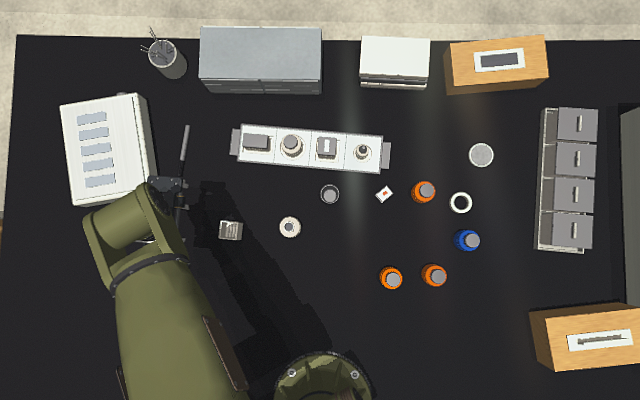

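```bash
python3 -c "
from cell import workorder; print(workorder.sign_off())"
```

```text
the job is handed in; nothing more can be done
None
```

The tray is packed. The capped bottle, dropper bottle, lidded jar and coverslip box went in, in that order, each upright in its own well. Each was lowered until the wrist force showed contact (about 4–6.5 N) before I released it. I handed the job in at about 36 s of the 106 s allowed, with the gripper open and clear of everything.

**Checks in both cameras:**
- **Seating:** the tops of the bottle, jar and box stand about 7 mm higher than they did on the bench, which matches the well floor.
- **Position and angle:** all four sit within 3 mm of their well centres, where the clearance is 8 mm. The jar and box sides are within about 2–4° of parallel with the wells.
- **Left alone:** the uncapped bottle and the jar without a lid have not moved, within about 1 mm. The orange and blue bottles look untouched in the pictures.

**Disagreements:**
- **Dropper height:** its tip read about 9 mm higher instead of 7 mm. I think this is the depth camera sampling its narrow point poorly, because the arm height at contact matched a seated bottle.
- **Well positions:** the two cameras differed by 1–3 mm on where the wells and objects are, so I used averages.

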